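# Close the bench gauge on a step block and hold its load knob at the third click

### The job

Measure the milled block on the bench gauge: slide the sliding jaw shut, gently, until its sprung face presses the block firmly against the fixed anvil, and leave it so. Then turn the gauge's spring-return load knob clockwise from its rest, feeling the clicks, to the third click and not past it, and hold it there: finish with the knob still in the grip at the third click and the jaw still pressing the block. Leave the other tools on the bench alone.

Things in the scene. Friction and masses are not known exactly. Their poses are not given: they have to be found in the camera images.
- gauge: Bench gauge, fixed to the table: grey bed 120 x 340 x 22 mm (x, y, z) with a steel anvil at its -y end, the sliding jaw in the middle and a dark 84 x 84 mm knob housing (top 57 mm above the table) at its +y end. Origin: centre of the bed's underside, on the table; x across the bed, y along it.
- anvil: Fixed steel anvil block on the gauge bed, 60 x 30 x 50 mm; origin in the centre of its underside (gauge frame 0, -120, 22 mm); its measuring face looks to gauge +y at gauge y = -105 mm.
- block: Loose milled steel step block on the bed between anvil and jaw, 51 x 34 x 34 mm (one half along x only 18 mm tall), about 0.33 kg; origin in the centre of its underside; the 34 mm width along its y is measured. It starts 4 to 14 mm off the anvil, slightly askew; the jaw pushes it against the anvil and squares it up. It need not be gripped.
- jaw (a joint): Travel of the sliding jaw in m, from 0 (fully open) to 0.085; it grows as the jaw closes towards the anvil (gauge -y). It stays where it is left; sliding it takes about 6 N of friction. With the block against the anvil the jaw's sprung face begins to press at about 0.061 and is fully pushed in at 0.069.
- jaw_post (a point): Centre of the top of the jaw's upright steel thumb post, 99 mm above the table. The post is 16 mm (gauge x) by 22 mm (gauge y) and rises 41 mm from the jaw's top, which is 58 mm above the table; the jaw below is 50 mm (x) by 34 mm (y). Axes as the gauge's.
- face: Sprung measuring face of the sliding jaw, a steel pad 30 x 12 x 24 mm on a brass stem. Origin: centre of its front surface, which meets the block. It sinks up to 8 mm into the jaw at 0.8 N/mm from a 0.8 N preload (about 7 N fully in); beyond that the force rises hard. The jaw stays when let go with the face part-way in, so the pressure remains.
- knob (a joint): Angle of the load knob in rad: 0 at rest, growing clockwise seen from above, up to 2.094. It clicks every 0.419 rad (24 deg); third click 1.257. Its spring (0.06 N m at rest, 0.12 at the third click) brings it back to 0 when let go; the clicks add a wave of about 0.06 N m either way, zero at each click. White marks on the housing show rest and the five clicks.
- knob_grip (a point): Black plastic bar grip on the load knob, turning with it: 46 mm long (x), 14 mm wide (y), 36 mm tall (64 to 100 mm above the table), over a 52 mm disc whose top is 65 mm above the table. This point: on the knob's axis in the middle of the bar, 87 mm above the table (gauge frame 0, 120, 87 mm). At rest its axes are the gauge's; the white mark on its top points to gauge -x.
- screwdriver: Bystander: red-handled screwdriver 200 mm, lying in front of the gauge; leave alone.
- wrench: Bystander: steel wrench 170 mm, lying behind the gauge; leave alone.
- spare: Bystander: aluminium step block 60 x 34 x 34 mm, on the table behind the gauge; leave alone.
- can: Bystander: closed green can, 66 mm across, 110 mm tall; leave alone.
- sprayer: Bystander: white bottle with blue cap, 90 mm across, 200 mm tall; leave alone.
- tray: Bystander: black divided tray 130 x 180 x 30 mm; leave alone.
- hammer: Bystander: hammer 260 mm with wooden handle; leave alone.
Things that resemble listed ones, but are neither listed nor needed, are in the scene too. What is shaped like the block but blue or yellow is not meant.

How it is judged:
On the way, in this order (a step that is already met when the one before it is completed fails the run):
1. the jaw's face presses the block against the anvil (contact force between face and block above 1.2 N and contact force between block and anvil above 0.8 N), for 0.2 s.
2. the knob stands at the third click (all of step 1 and value of joint knob between 1.13664 and 1.37664 rad), for 0.3 s.
At the end, for the whole second after the job is handed in: The knob is held at the third click (1.257 rad, within 0.12), still, with the fingers on its bar (more than 2 N), while the jaw's face still presses the block (more than 1.2 N) and the block the anvil (more than 0.8 N) (all of step 2 and contact force between the fingers and knob above 2 N and velocity of joint knob between -0.15 and 0.15 rad/s); the arm keeps its last pose, push and grip.
It fails at once if the jaw rammed against the block (over 25 N) (contact force between face and block above 25 N).
It fails at once if the knob run past the third click, more than half way to the fourth (value of joint knob above 1.46608 rad).
It fails at once if a bystander moved more than 30 mm (distance of any of screwdriver, wrench, spare, can, sprayer, tray, hammer from where it was at the start of the episode above 0.03 m).
It also fails if it takes over 54 s, if anything falls off the work surface, if the arm or the gripper's body presses on something with over 40 N, if the wrist force passes 120 N, or if a joint passes its speed limit or range.

### The arm

A 6-joint arm with a two-finger parallel gripper is mounted at the origin on the work surface. World frame = base frame: x ahead of the robot, y to its left, z up, the work surface at z = 0. Lengths are in m, angles in rad, forces in N, time in s.
With the tool pointing down it reaches from about 0.375 to 0.9 m from the base axis. Payload 3.1 kg.
Tool frame: the origin (TCP) lies midway between the tips of the shut fingers; the grasp point (between the pads) lies 19 mm behind it; z points along the fingers, y is the line along which they close (so a half turn about z gives the same grasp; the last joint's range is limited). The gripper opens to 87 mm and grips with 3 to 60 N. Pads are 19 mm wide; open, the fingers measure 117 mm over their backs; the gripper's body (75 mm by 190 mm) begins 51 mm behind the grasp point.
Start: joints at [-1.329, 0.527, 1.433, -0, 1.181, -0.178], TCP at [0.255, -0.571, 0.223] pointing down, gripper open.
Joint ranges: [-3.08, 3.08], [-0.75, 2.2], [0.22, 2.44], [-1.43, 4.57], [0, 2.65], [-2.85, 2.85]. Speed limits (rad/s): [2.79, 2.79, 3.14, 3.14, 3.14, 3.14].

### API

Orientations are given as a 3x3 rotation matrix whose columns are the frame's x, y, z axes.
In Python, from workcell import env, solver, snapshot, camera_model, job, spotter gives the robot as it stands. Calls block until the motion is done:
- env.move_to(position, orientation): joint-space move of the TCP to a pose.
- env.servo_line(position, orientation=None, vel=0.15, guard=None): straight line of the TCP; orientation=None keeps the orientation; vel is the mean speed in m/s. With guard (N) it stops when the force on the tool has changed by that much, and returns True; else False.
- env.set_joints(angles): joint-space move.
- env.release() and env.grab(squeeze=None): open the fingers fully, or close them until they stop; squeeze is the grip in N (None keeps the last).
- env.pause(seconds).
- solver.ik(position, orientation): joint angles nearest the present ones, or None.
- env.observe(): the state.
- snapshot(name): name is "side" or "top"; returns the picture (420x560x3 uint8, blue, green, red); there is no depth.
- camera_model(name): a dict with "fx", "fy", "cx", "cy" (pixels), "rvec" (rotation vector, rad) and "tvec" (3), from world to camera coordinates, as OpenCV has them. Camera axes: x right, y down, z forward; pixel columns grow to the right and rows downward; lengths in m; the calibration is good to about 2 mm. A picture is of the moment at which its call begins. camera_model takes no time and is no camera call.
A pose or a line that the arm cannot do raises env.MotionError and nothing moves.
- job.sign_off(): hands the job in; it is judged then, once.
Trained networks look in the newest picture that a camera, given by its name, has taken for a name from the list of things; names that differ only in an ending like _2 or _b are one class to them, and where a whole thing is asked for, a point or a joint stands for the part that bears it (a point fixed in the world has none). Each returns a list of dicts, best first, with "conf" (0 to 1); they miss things now and then, are a little off and sometimes report something else, mostly with a low value. They report only what shows in the picture. A call takes as long as a camera call. They do not tell look-alikes from the thing itself.
- spotter.outline_of(query, camera): "mask" (420x560 bool, what is visible of it) and "point" ([column, row] in pixels, amid what is visible of it).
The state is a dict: "time": time; "joints": joint angles; "dq": joint speeds; "effort": joint torques, N m; "tool_pos": TCP position; "tool_rot": TCP orientation; "wrist_force": force on the tool from outside, world axes, zero at the start; "ft_torque": the same for the moment, N m; "opening": finger opening in m; "grip_force": force on a finger pad.
Only numpy, scipy, OpenCV 4.12 (cv2) and the standard library are available. Lean on these libraries where they do the work, as an engineer would, in place of code of your own. Each camera call takes 0.05 s, during which the arm holds its last target. There are 200 camera calls.

## Working session

There is one attempt and no reset: what is moved stays moved. The work goes in short steps, each a Python script; the robot and the scene stay as the last script left them, time stands still between calls to the robot, and variables do not carry over. Pictures are saved under pics/ and viewed, at most 10 in all, crops included, and the job is handed in when it is done.

```bash
mkdir -p pics; ls; python3 - <<'E'
from workcell import env, snapshot, camera_model, spotter
import cv2,numpy as np
for c in("side","top"):
    im=snapshot(c); cv2.imwrite(f"pics/{c}0.png",im)
    m=camera_model(c); R=cv2.Rodrigues(np.array(m["rvec"],float))[0]
    print(c,m["fx"],m["cx"],m["cy"],"pos",-R.T@np.array(m["tvec"]).ravel())
    for q in("gauge","anvil","block","jaw_post","knob_grip","spare"):
        print(q,[(round(d["conf"],2),np.round(d["point"]),int(d["mask"].sum())) for d in spotter.outline_of(q,c)])
print(env.observe())
E
```

```text
pics
side 496.45465982913737 275.8523740899442 203.06006490084448 pos [0.00767876 1.01460539 0.9161084 ]
gauge [(0.76, array([278., 224.]), 2892)]
anvil [(0.53, array([306., 186.]), 285)]
block [(0.71, array([300., 198.]), 239), (0.59, array([304., 172.]), 162), (0.58, array([306., 133.]), 1210), (0.52, array([354., 195.]), 160)]
jaw_post [(0.87, array([284., 211.]), 417)]
knob_grip [(0.52, array([267., 220.]), 351), (0.21, array([272., 194.]), 243)]
spare [(0.69, array([232., 219.]), 280)]
top 465.69303213559994 282.2549404874112 217.25459235721786 pos [0.45694851 0.03243809 1.30766082]
gauge [(0.63, array([294., 210.]), 4864), (0.37, array([437., 167.]), 1403)]
anvil [(0.63, array([343., 210.]), 299)]
block [(0.79, array([368., 264.]), 238), (0.56, array([333., 214.]), 243), (0.52, array([388., 191.]), 256), (0.41, array([253., 208.]), 323)]
jaw_post [(0.74, array([290., 211.]), 301)]
knob_grip [(0.65, array([257., 205.]), 281), (0.18, array([439., 169.]), 1440)]
spare [(0.82, array([265., 161.]), 270)]
{'time': 0.7, 'joints': array([-1.32948810e+00,  5.27460538e-01,  1.43269970e+00,  6.69079793e-06,
        1.18139036e+00, -1.78473256e-01]), 'dq': array([-1.28085360e-03,  1.47905164e-03,  1.81252009e-04,  1.79288619e-03,
        1.17515079e-03, -9.56365795e-05]), 'effort': array([-1.66575690e-03, -4.39872229e+01, -1.76947850e+01,  6.33273739e-02,
        5.03025111e-02,  3.41632642e-06]), 'tool_pos': array([ 0.2547653 , -0.5706996 ,  0.22257277]), 'tool_rot': array([[ 9.13179055e-01,  4.07558601e-01,  1.60609475e-05],
       [ 4.07558601e-01, -9.13179054e-01, -3.93588591e-05],
       [-1.37452072e-06,  4.24874631e-05, -9.99999999e-01]]), 'wrist_force': array([-0.58772389,  0.20586314, -0.09391713]), 'ft_torque': array([-0.0660908 , -0.04689019, -0.02889787]), 'grip_force': 0.0, 'opening': 0.08698438923938262}
```

```bash
python3 - <<'E'
import cv2,numpy as np
t=cv2.imread("pics/top0.png");s=cv2.imread("pics/side0.png")
cv2.imwrite("pics/a.png",cv2.resize(t[140:290,200:460],(780,450),interpolation=cv2.INTER_CUBIC))
cv2.imwrite("pics/b.png",cv2.resize(s[110:290,190:420],(766,600),interpolation=cv2.INTER_CUBIC))
E
```

```text
(no output)
```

View pics/a.png

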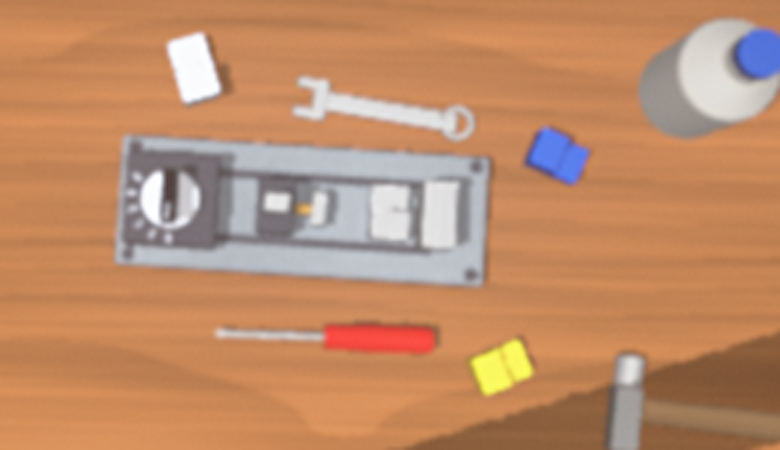

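View pics/b.png

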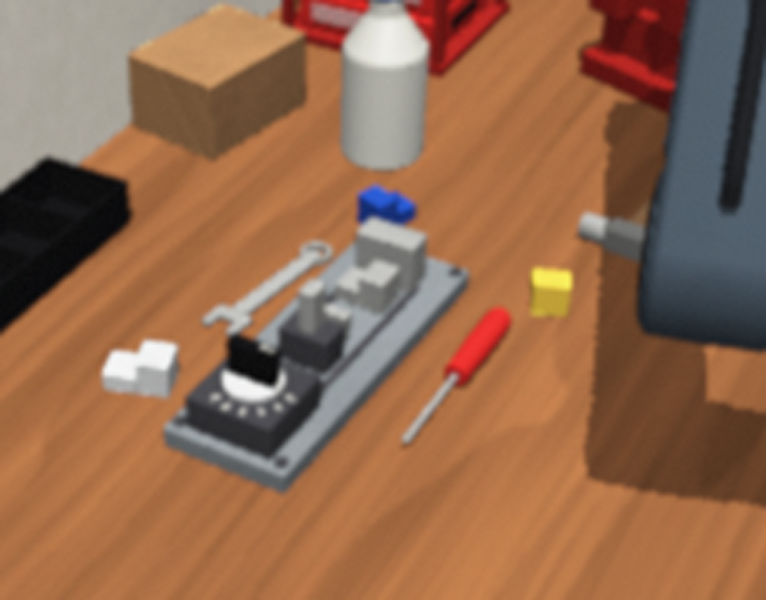

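View pics/top0.png

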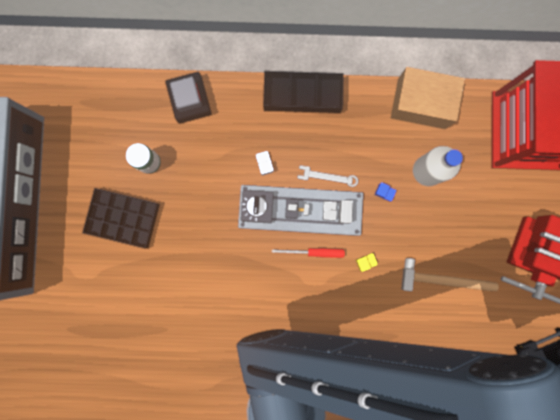

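Top view: the silver-grey step block on the gauge is at about (331,211), next to the anvil at (347,211). The jaw post is at (292,207) and the knob at (257,205). The candidates for the block are grey (331,211), yellow (368,264), blue (386,191) and white spare (265,161). I choose the grey one between anvil and jaw. Next I fit the gauge pose.

```bash
cat > h.py <<'E'
from workcell import env, solver, snapshot, camera_model, spotter, job
import cv2,numpy as np
def cam(c):
    m=camera_model(c);K=np.array([[m["fx"],0,m["cx"]],[0,m["fy"],m["cy"]],[0,0,1]])
    return K,np.array(m["rvec"],float),np.array(m["tvec"],float)
def proj(P,c):
    K,r,t=cam(c); return cv2.projectPoints(np.array(P,float).reshape(-1,3),r,t,K,None)[0].reshape(-1,2)
def ray(px,z,c):
    K,r,t=cam(c);R=cv2.Rodrigues(r)[0];o=-R.T@t.ravel();d=R.T@np.linalg.inv(K)@np.array([*px,1.])
    return o+d*(z-o[2])/d[2]
def tri(pt,ps):
    Ps=[]
    for c in("top","side"):
        K,r,t=cam(c);Ps.append(K@np.c_[cv2.Rodrigues(r)[0],t.ravel()])
    X=cv2.triangulatePoints(Ps[0],Ps[1],np.array(pt,float).reshape(2,1),np.array(ps,float).reshape(2,1)).ravel();X=X[:3]/X[3]
    return X,np.linalg.norm(proj(X,"top")[0]-pt),np.linalg.norm(proj(X,"side")[0]-ps)
E
python3 - <<'E'
from h import *
snapshot("top")
d=spotter.outline_of("gauge","top")[0]
m=d["mask"].astype(np.uint8)
m=cv2.morphologyEx(m,cv2.MORPH_CLOSE,np.ones((5,5)))
c=max(cv2.findContours(m,0,2)[0],key=cv2.contourArea)
print("area",m.sum(),cv2.minAreaRect(c))
W=np.array([ray(p[0],.022,"top")[:2] for p in c],np.float32)
(cx,cy),(w,h),a=cv2.minAreaRect(W);print("world rect mm",np.round([cx*1e3,cy*1e3,w*1e3,h*1e3,a],1))
# colour-independent check: eyeballed corners in crop
C=np.array([[125,137],[490,157],[484,286],[117,263]])/3-1/3+[200,140]
Wc=np.array([ray(p,.022,"top") for p in C]);print(np.round(Wc*1e3),"centre",np.round(Wc.mean(0)*1e3,1))
e=(Wc[0]+Wc[3]-Wc[1]-Wc[2])/2; print("len",np.linalg.norm(e),"yaw of +y axis rel world y deg",np.degrees(np.arctan2(-e[0],e[1])))
f=lambda x,y:np.array([190+(x+.5)/3.3304-.5,110+(y+.5)/3.3333-.5]);g=lambda x,y:np.array([200+(x+.5)/3-.5,140+(y+.5)/3-.5])
print("post",tri(g(277,202),f(312,286)));print("knob",tri(g(170,193),f(255,345)))
E
```

```text
area 4871 ((300.7269592285156, 209.8567657470703), (124.23770904541016, 44.63165283203125), 4.049581527709961)
world rect mm [553.8 -22.  344.  123.9  87.7]
[[ 617.  144.   22.]
 [ 608. -194.   22.]
 [ 489. -191.   22.]
 [ 500.  148.   22.]] centre [553.6 -23.   22. ]
len 0.33835799348318174 yaw of +y axis rel world y deg -1.6530203068120246
post (array([0.554338  , 0.0040436 , 0.10182601]), np.float64(0.014457027416338076), np.float64(0.011650455829299758))
knob (array([0.55826949, 0.09635265, 0.09898824]), np.float64(0.5890014740310527), np.float64(0.49863396250718445))
```

```bash
cat >> h.py <<'E'
YAW=np.radians(-2.0); G0=np.array([.5537,-.0225,0])
gx=np.array([np.cos(YAW),np.sin(YAW),0]);gy=np.array([-np.sin(YAW),np.cos(YAW),0]);dn=np.array([0,0,-1.])
def rot(y): return np.c_[np.cross(y,dn),y,dn]
def st(s=""):
    o=env.observe();print(s,"t%.2f"%o["time"],"tcp",np.round(o["tool_pos"]*1e3,1),"F",np.round(o["wrist_force"],2),"T",np.round(o["ft_torque"],3),"op %.1f gf %.1f"%(o["opening"]*1e3,o["grip_force"]),"q6 %.3f"%o["joints"][5]);return o
E
python3 - <<'E'
from h import *
P=np.array([.554,.004,0])
best=None
for s in(1,-1):
    R=rot(s*gx);q=solver.ik(P+[0,0,.13],R);print(s,None if q is None else np.round(q,2))
    if q is not None and(best is None or abs(q[5])<abs(best[1][5])):best=(s,q)
for s in(1,-1):
    q=solver.ik(G0+.12*gy+[0,0,.13],rot(s*gy));print("knob",s,None if q is None else np.round(q,2))
R=rot(best[0]*gx)
env.move_to(P+[0,0,.17],R);st("above")
print(env.servo_line(P+[0,0,.072],vel=.1,guard=8));st("down")
env.grab(15);o=st("grip")
im=snapshot("side");cv2.imwrite("pics/c.png",cv2.resize(im[110:290,190:420],(766,600),interpolation=cv2.INTER_CUBIC))
E
```

```text
1 [-0.19  0.56  1.7  -0.    0.88 -0.16]
-1 None
knob 1 [-0.02  0.57  1.67 -0.    0.9  -1.56]
knob -1 [-0.02  0.57  1.67 -0.    0.9   1.58]
above t3.12 tcp [554.3   3.  170.1] F [-0.51  1.27  0.71] T [ 0.021 -0.036  0.04 ] op 87.4 gf 0.0 q6 -0.160
False
down t4.25 tcp [554.5   3.9  72.5] F [0.44 0.12 0.06] T [-0.022 -0.091 -0.02 ] op 87.1 gf 0.0 q6 -0.160
grip t5.39 tcp [555.    3.9  72.1] F [ 2.84  1.01 -1.48] T [ 0.074 -0.402  0.081] op 16.0 gf 15.0 q6 -0.160
```

View pics/c.png

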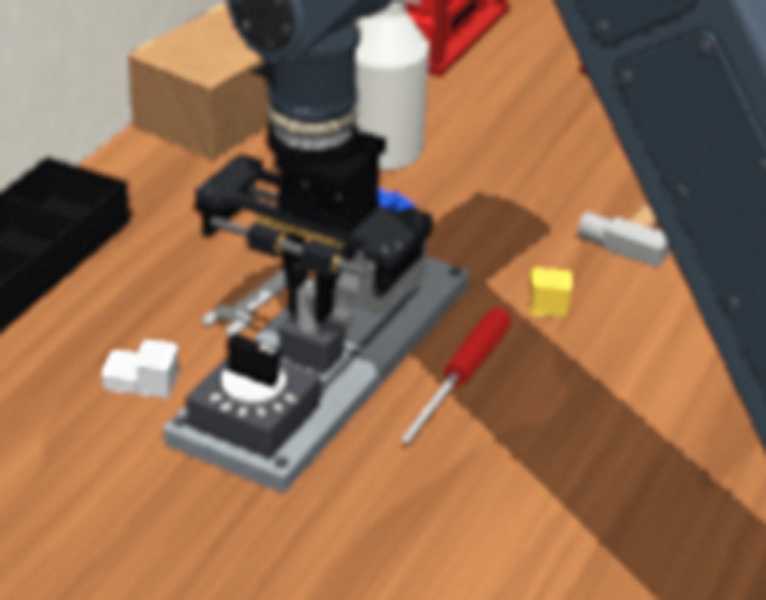

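The post is gripped between the fingers: opening 16.0 mm matches the post, and the picture shows the fingers around it at crop (310,290). I now slide it shut in steps, watching the force.

```bash
python3 - <<'E'
from h import *
p0=env.observe()["tool_pos"].copy()
def go(d,v):
    env.servo_line(p0-d*gy,vel=v); o=env.observe(); print("%.1f"%(d*1e3),"t%.2f"%o["time"],"trav %.1f"%((p0-o["tool_pos"])@gy*1e3),"Fy %.2f"%(o["wrist_force"]@gy),"Fx %.2f"%(o["wrist_force"]@gx)); return o["wrist_force"]@gy
go(.02,.05);go(.04,.05)
for d in np.arange(.043,.0581,.003): 
    if go(d,.02)>9.5: break
E
```

```text
20.0 t5.99 trav 19.4 Fy 3.47 Fx 1.33
40.0 t6.54 trav 39.8 Fy 3.42 Fx 1.86
43.0 t6.84 trav 42.3 Fy 4.32 Fx 3.89
46.0 t7.14 trav 44.8 Fy 7.26 Fx 2.55
49.0 t7.44 trav 47.7 Fy 7.49 Fx 3.63
52.0 t7.74 trav 50.7 Fy 7.50 Fx 2.85
55.0 t8.04 trav 53.6 Fy 7.29 Fx 3.08
58.0 t8.34 trav 56.2 Fy 9.63 Fx 2.63
```

```bash
python3 - <<'E'
from h import *
p0=np.array([.5550,.0039,.0721])
env.pause(.2);o=st();print("trav",(p0-o["tool_pos"])@gy*1e3)
for d in np.arange(.0595,.0681,.0015):
    env.servo_line(p0-d*gy,vel=.015);o=env.observe();F=o["wrist_force"]@gy
    print("%.1f"%(d*1e3),"t%.2f"%o["time"],"trav %.1f"%((p0-o["tool_pos"])@gy*1e3),"Fy %.2f"%F)
    if F>11.3:break
snapshot("side")
for c in("top","side"):
    im=snapshot(c);cv2.imwrite(f"pics/d{c}.png",im)
a=cv2.resize(cv2.imread("pics/dside.png")[150:250,230:350],(720,600),interpolation=cv2.INTER_CUBIC);cv2.imwrite("pics/d.png",a)
E
```

```text
t8.54 tcp [553.1 -52.2  72.1] F [ 3.43  8.82 -1.16] T [ 1.291 -0.796  0.046] op 15.9 gf 15.0 q6 -0.264
trav 56.14217958967027
59.5 t8.79 trav 57.3 Fy 10.74
61.0 t9.04 trav 58.4 Fy 11.06
62.5 t9.29 trav 59.5 Fy 12.70
```

View pics/d.png

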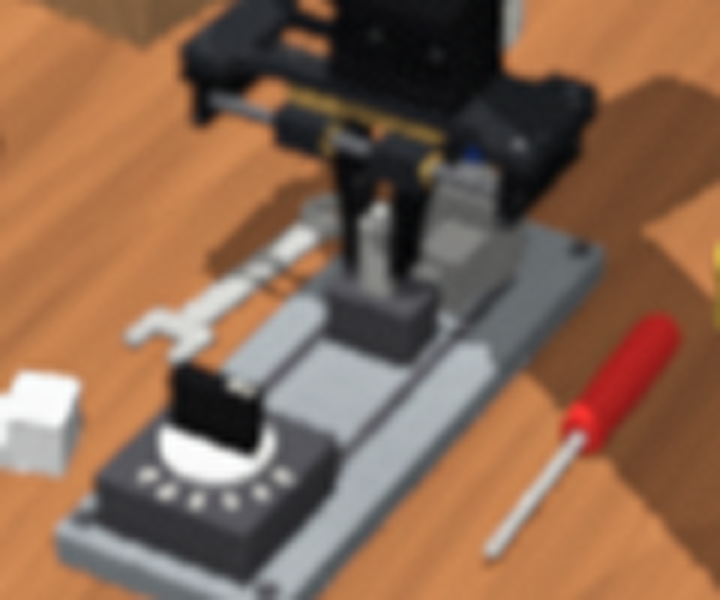

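The jaw is near the block, and the force has risen by about 5 N with a slope of about 0.9 N/mm, which matches the face spring. I release and check the gap.

```bash
python3 - <<'E'
from h import *
env.release();st();p=env.observe()["tool_pos"];env.servo_line([p[0],p[1],.16],vel=.15)
K=G0+.12*gy
env.move_to(K+[0,0,.15],rot(-gy) if 0 else rot(gy));st("knob above")
t=snapshot("top");s=snapshot("side")
a=cv2.resize(t[175:245,285:365],(480,420),interpolation=cv2.INTER_CUBIC);b=cv2.resize(s[160:215,265:335],(320,251),interpolation=cv2.INTER_CUBIC)
c=np.zeros((420,800,3),np.uint8);c[:,:480]=a;c[:251,480:]=b;cv2.imwrite("pics/e.png",c)
E
```

```text
t10.77 tcp [552.8 -58.6  72.1] F [ 0.06  0.27 -0.78] T [ 0.021 -0.102 -0.008] op 87.1 gf 0.0 q6 -0.272
knob above t12.68 tcp [557.6  97.2 149.3] F [-0.21  0.92 -0.62] T [ 0.089 -0.156  0.027] op 86.8 gf 0.0 q6 -1.559
```

View pics/e.png

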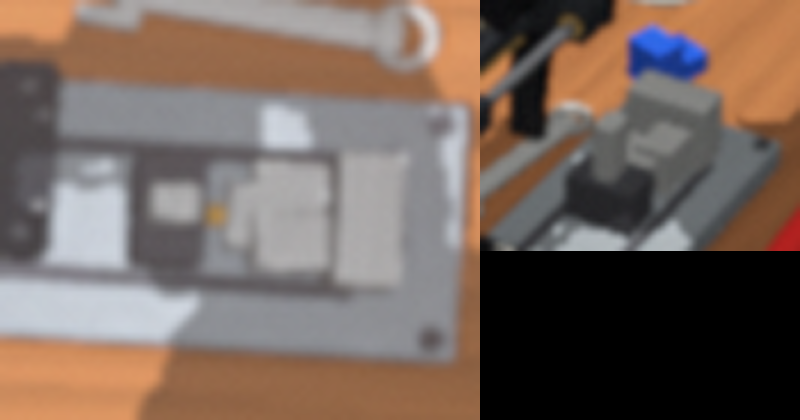

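```bash
python3 - <<'E'
from h import *
t0=cv2.imread("pics/top0.png");t1=snapshot("top")
# rectify each picture in gauge plane z=0.05: 1px = 0.5mm, horizontally gauge y from 60 (left) to -150, vertically x 35..-35
z=.05
def rect(t):
    ys=np.arange(.06,-.15,-.0005);xs=np.arange(.035,-.035,-.0005)
    P=(G0[None,None]+ys[None,:,None]*gy+xs[:,None,None]*gx).reshape(-1,3)+[0,0,z]
    m=proj(P,"top").astype(np.float32).reshape(len(xs),len(ys),2)
    return cv2.remap(t,m[...,0],m[...,1],cv2.INTER_CUBIC)
a,b=rect(t0),rect(t1);cv2.imwrite("pics/f.png",cv2.resize(np.vstack([a,b]),None,fx=1.9,fy=1.9))
for r in(a,b):
    print("stem row",[int(v) for v in r[62:78].mean(2).mean(0)[60::6]])
    # brass pixels
    hsv=cv2.cvtColor(r,cv2.COLOR_BGR2HSV);m=(hsv[...,1]>110)&(hsv[...,0]>8)&(hsv[...,0]<30);yy,xx=np.nonzero(m);
    if len(xx):print("brass y mm",60-.5*xx.min(),60-.5*xx.max(),"mean",60-.5*xx.mean(),"n",len(xx),"x",35-.5*yy.mean())
E
```

```text
stem row [221, 220, 221, 222, 207, 160, 111, 108, 131, 150, 161, 171, 195, 220, 227, 222, 188, 146, 135, 152, 180, 196, 197, 196, 196, 196, 198, 199, 191, 179, 195, 225, 230, 228, 224, 221, 219, 215, 216, 217, 214, 195, 159, 131, 121, 154, 205, 228, 226, 225, 226, 225, 223, 224, 225, 200, 149, 127, 131, 145]
brass y mm 8.0 -3.0 mean 2.2771929824561425 n 285 x -0.49122807017543835
stem row [108, 123, 128, 155, 195, 209, 207, 205, 205, 206, 207, 208, 209, 195, 146, 93, 86, 107, 138, 158, 162, 164, 168, 168, 156, 127, 114, 124, 132, 141, 158, 169, 163, 157, 168, 172, 168, 167, 167, 166, 165, 166, 169, 167, 149, 128, 146, 168, 170, 169, 170, 169, 168, 168, 167, 157, 140, 138, 141, 140]
brass y mm -49.0 -54.5 mean -51.72277227722772 n 101 x -0.15346534653465227
```

View pics/f.png

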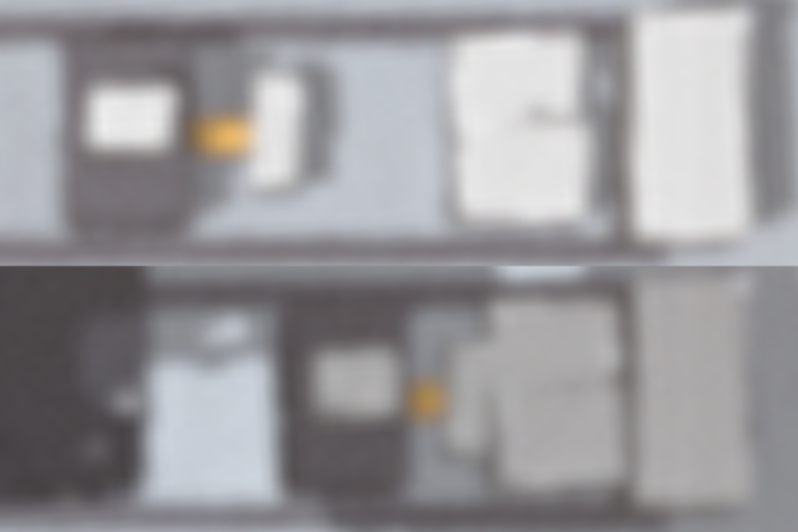

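The brass stem shortened from about 14.5 mm to 10 mm, so the face is sunk about 4.5 mm (roughly 4 N) with the block against the anvil. Next is the knob.

```bash
python3 - <<'E'
from h import *
K=G0+.12*gy; K[:2]=(K[:2]+[.5582,.0967])/2
R=rot(gy)
env.servo_line(K+[0,0,.11],R,vel=.15)
print(env.servo_line(K+[0,0,.0715],R,vel=.06,guard=6));st("down")
env.grab(15);st("g15");env.grab(40);o=st("g40")
q0=o["joints"].copy();np.save("q0.npy",q0)
for a in np.arange(.06,.67,.06):
    q=q0.copy();q[5]+=a;env.set_joints(q);o=env.observe()
    print("%.2f act %.3f Tz %.3f F %s t%.2f op%.1f"%(a,o["joints"][5]-q0[5],o["ft_torque"][2],np.round(o["wrist_force"],1),o["time"],o["opening"]*1e3))
E
```

```text
False
down t14.03 tcp [558.2  97.1  71.4] F [ 0.68 -0.22  0.59] T [ 0.06  -0.183 -0.023] op 87.0 gf 0.0 q6 -1.561
g15 t15.20 tcp [558.1  97.4  71.5] F [ 0.54  2.39 -0.31] T [ 0.344 -0.181  0.097] op 13.6 gf 15.0 q6 -1.561
g40 t15.42 tcp [558.   97.4  71.5] F [ 0.76  2.62 -0.74] T [ 0.484 -0.166  0.088] op 13.8 gf 40.0 q6 -1.561
0.06 act 0.058 Tz 0.148 F [-0.1  2.  -0.2] t15.67 op14.0
0.12 act 0.118 Tz 0.105 F [-0.1  1.1  0.1] t15.92 op13.9
0.18 act 0.178 Tz 0.137 F [0.4 1.8 0.3] t16.17 op13.7
0.24 act 0.237 Tz 0.076 F [-0.1  1.7  0. ] t16.42 op13.7
0.30 act 0.297 Tz 0.010 F [-0.1  1.5 -0.2] t16.67 op13.9
0.36 act 0.357 Tz 0.042 F [0.1 3.2 1. ] t16.92 op13.9
0.42 act 0.417 Tz 0.026 F [-0.   1.9 -0.5] t17.17 op13.7
0.48 act 0.477 Tz 0.178 F [0.2 2.  0. ] t17.42 op13.8
0.54 act 0.537 Tz 0.138 F [1.1 3.4 0.2] t17.67 op13.9
0.60 act 0.597 Tz 0.060 F [ 0.8  3.  -0.2] t17.92 op13.7
0.66 act 0.657 Tz 0.089 F [ 0.7  2.2 -1.1] t18.17 op13.8
```

```bash
python3 - <<'E'
from h import *
from scipy.optimize import curve_fit
q0=np.load("q0.npy");A=[];T=[]
for a in np.arange(.70,1.241,.04):
    q=q0.copy();q[5]+=a;env.set_joints(q)
    for _ in range(3): o=env.observe();env.pause(.03);A.append(o["joints"][5]-q0[5]);T.append(o["ft_torque"][2])
print(np.round(A[::3],3),np.round(np.array(T).reshape(-1,3).mean(1),3))
f=lambda x,d,b,w:b+.048*x+w*np.sin(2*np.pi*(x+d)/.4189)
A+=[.118,.178,.237,.297,.357,.417,.477,.537,.597,.657];T+=[.105,.137,.076,.010,.042,.026,.178,.138,.060,.089]
p,c=curve_fit(f,A,T,[0,.06,.06]);print("offset,b,wave",p,np.sqrt(np.diag(c)))
q=q0.copy();q[5]+=1.257;env.set_joints(q);env.pause(.3);st("final")
s=snapshot("side");t=snapshot("top")
c=np.zeros((420,800,3),np.uint8)
c[:,:420]=cv2.resize(s[160:260,230:330],(420,420),interpolation=cv2.INTER_CUBIC);c[:380,420:]=cv2.resize(t[160:260,230:330],(380,380),interpolation=cv2.INTER_CUBIC);cv2.imwrite("pics/g.png",c)
E
```

```text
[0.698 0.738 0.779 0.819 0.859 0.899 0.939 0.979 1.019 1.059 1.099 1.139
 1.179 1.219] [0.047 0.031 0.057 0.106 0.108 0.143 0.187 0.151 0.164 0.115 0.092 0.044
 0.065 0.074]
offset,b,wave [-0.00853553  0.06449039  0.0612241 ] [0.00693137 0.00440179 0.00599125]
final t23.62 tcp [558.1  97.4  71.5] F [ 1.69  5.28 -1.08] T [ 0.813 -0.381  0.209] op 13.9 gf 40.0 q6 -0.305
```

View pics/g.png

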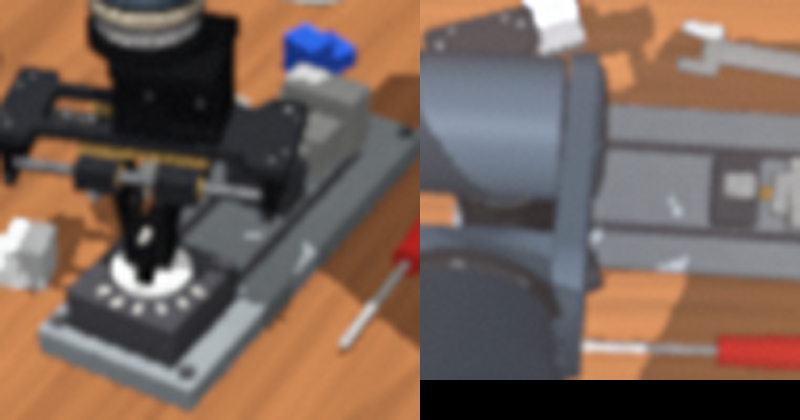

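The bar is gripped and turned, with its white mark pointing towards the housing's marks at crop (145,235). The torque wave fits the clicks to 0.01 rad, and the jaw still stands with the stem part-way in.

```bash
python3 -c "
from workcell import job;print(job.sign_off())"
```

```text
the job is handed in; nothing more can be done
None
```

I handed the job in at about 24 s on the robot's clock: the jaw presses the block against the anvil with an estimated 4 N, and the knob is held in the grip at the third click (turned 1.257 rad); no verdict came back.

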